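Seat the keyed hub on the spool winder

TASK

Pick up the grey keyed hub by its square grip, put it over the post of the spool winder and turn it gently by feel until its notch finds the lug on the drive plate, so that it goes down fully home, flat on the plate; then let go. Press lightly (never more than 45 N on the winder), and leave everything else on the table where it is.

Things in the scene. Friction and masses are not known exactly. Their poses are not given: they have to be found in the camera images.
- hub: keyed hub, grey plastic, 150 g, starts upright: octagonal flange 72 mm across flats, 16 mm thick, under a round cover disc 76 mm across (16 to 21 mm height). Origin: centre of the underside, z up. Underside: square blind bore 22 x 22 mm in the middle, 16 mm deep, and one notch along the hub's own +x. A rib on the disc (16 x 4 mm, 2 mm high) points along +x above the notch
- hub_grip (a point): middle of the hub's square grip, 41 mm above the underside: 30 x 30 mm, sides along the hub's x and y, from 21 to 61 mm height
- hub_notch (a point): the notch, on the underside 26 mm from the hub's centre along +x: 11.5 mm wide, 16 mm deep, from 16 mm off the centre out to the flange's edge
- winder: spool winder, fixed: dark square base 130 x 130 mm, top at 40 mm; origin under its centre, z up. On it a round aluminium drive plate 90 mm across, top at 50 mm, carrying at its centre a steel post (17 mm thick, 14 mm tall, top 4 mm tapered) and one steel lug. A stiff brake (0.4 N m) keeps light rubbing from turning the plate
- seat (a point): on the drive plate's top at the post's axis, 50 mm above the winder's origin, axes as the winder's; the hub's origin belongs here. The lug (8 mm tall, 8 wide, 10 long radially, middle 28 mm from the axis) stands in an unmeasured direction up to 0.7 rad either side of the winder's +x. Off the lug's line (by over 0.06 rad) the hub stops 8 mm too high, post 6 mm in the bore
- spacer: round flanged spacer of the same grey plastic, 68 mm wide, 45 mm tall, round knob, no notch; not wanted; origin under its centre
- glue: small round jar, 36 mm across, 85 mm tall; origin under its centre
- scraper: print scraper (spatula) 200 mm long lying along its own x; origin under its middle
- driver: screwdriver 170 mm long lying along its own x; origin under its middle
- bracket: small white printed angle bracket 50 x 36 x 40 mm; origin under its base's centre
- partsbox: open black parts box 120 x 160 x 45 mm; origin under its centre
Mind the look-alikes: they are no part of the job. What is shaped like the hub but orange is not meant.

How it is judged:
On the way:
1. the hub is held over the winder's post, low enough for the post to be in its bore (horizontal distance between hub and seat below 0.005 m and z of hub in the frame of seat below 0.012 m and contact force between the fingers and hub above 0.5 N), for 0.1 s.
At the end, for the whole second after the job is handed in: the hub rests flat on the drive plate with the lug in its notch: its origin within 4 mm of the post's axis and less than 2 mm above the plate, upright within 0.05 rad, at rest and released (horizontal distance between hub and seat below 0.004 m and z of hub in the frame of seat below 0.002 m and angle between hub's own z axis and vertical below 0.05 rad and linear speed of hub below 0.01 m/s); the robot touches nothing.
It fails at once if the hub or the robot presses on the winder with more than 45 N (contact force between any of hub, the arm, the fingers and winder above 45 N).
It fails at once if another thing on the table is moved by more than 20 mm (distance of any of spacer, glue, scraper, driver, bracket, partsbox from where it was at the start of the episode above 0.02 m).
It also fails if it takes over 72 s, if anything falls off the work surface, if the arm or the gripper's body presses on something with over 40 N, if the wrist force passes 120 N, or if a joint passes its speed limit or range.

ROBOT

A 6-joint arm with a two-finger parallel gripper is mounted at the origin on the work surface. World frame = base frame: x ahead of the robot, y to its left, z up, the work surface at z = 0. Lengths are in m, angles in rad, forces in N, time in s.
With the tool pointing down it reaches from about 0.425 to 0.95 m from the base axis. Payload 3.5 kg.
Tool frame: the origin (TCP) lies at the very end of the fingers, on their centre line; the grasp point (between the pads) lies 19 mm behind it; x points along the fingers, z is the direction in which the jaws open and shut, and the axes are right-handed (so a half turn about x gives the same grasp; the last joint's range is limited). The gripper opens to 85 mm and grips with 20 to 120 N. Pads are 22 mm wide; open, the fingers measure 114 mm over their backs; the gripper's body (76 mm by 85 mm) begins 54 mm behind the grasp point. The pads swing forward as they close: fully open they stand 13 mm farther back than shut.
Start: joints at [0.987, 0.286, 1.577, -0, 1.279, -0.15], TCP at [0.284, 0.612, 0.231] pointing down, gripper open.
Joint ranges: [-2.77, 2.77], [-0.9, 2.22], [0.21, 2.48], [-1.53, 4.67], [0.24, 2.81], [-2.84, 2.84]. Speed limits (rad/s): [2.79, 2.79, 3.14, 3.14, 3.14, 3.14].

INTERFACE

Orientations are given as a unit quaternion [x, y, z, w].
In Python, from plant import ctrl, cams gives the robot as it stands.
- The arm moves only by the tool play_rows, never from a script. Its argument "rows" is a list of rows, each a list of 3 entries, a list of its own where there are three numbers: the opening in per cent of the stroke, from 0 (shut) to 100 (fully open), then the shift along the tool's x, y, z in units of 0.3 m (1.0 is 0.3 m), then the turn, a rotation vector about the tool's x, y, z in units of pi/2 rad (1.0 is pi/2 rad). A call has 1 to 10 rows; each row is the pose to reach, as a shift and turn from the pose commanded when the call began, along the tool's axes at that moment; what a row does not reach only later rows make up. A row lasts 1/12 s, in which the tool goes at most 41.7 mm and 7.16 degrees, less where a joint would pass 70% of its speed; a pose out of reach is approached as far as the arm can. A call with a number of a shift or a turn outside -1 to 1 is refused whole. A call with a gripper value outside its range is refused whole. The fingers move at their own pace and stop on an object; "force" is the grip in N (left out, the last holds). Time passes only in rows, so rows that repeat a pose let the fingers close. It gives the time, the measured TCP pose, the force and the opening at its end, in the units of the state.
- ctrl.get_state(): the state, without advancing time (a new reading comes with each control period).
- cams.read_camera(name): name is "scene" or "side" or "wrist"; returns a dict with "color" (384x512x3 uint8, red, green, blue), "fx", "fy", "cx", "cy" (pixels), "view" (4x4, takes a point from world to camera coordinates). Camera axes: x right, y down, z forward; pixel columns grow to the right and rows downward; lengths in m; the calibration is good to about 2 mm. A picture is of the moment at which its call begins. There is no depth.
- ctrl.sign_off(): hands the job in, once; it reports no verdict.
The state is a dict: "time": time; "qpos": joint angles; "dq": joint speeds; "joint_efforts": joint torques, N m; "eef_pos": TCP position; "tcp_rot": TCP orientation; "contact_force": force on the tool from outside, world axes, zero at the start; "wrist_torque": the same for the moment, N m; "opening": opening from 0.0 (shut) to 1.0 (fully open).
Only numpy, scipy, OpenCV 4.12 (cv2) and the standard library are available. Lean on these libraries where they do the work, as an engineer would, in place of code of your own. Each camera call takes 0.05 s, during which the arm holds its last target. There are 200 camera calls.

## Working session

There is one attempt and no reset: what is moved stays moved. The work goes in short steps, Python scripts to look and compute and a tool call to move; the robot and the scene stay as the last step left them, time stands still between calls to the robot, and variables do not carry over. Pictures are saved under pics/ and viewed, about 8 in all and at most 12, crops included, and the job is handed in when it is done.

Besides the shell and the picture viewer there is one more tool, called after "Request:" as a command line: name --argument value ..., lists and objects as JSON in quotes. play_rows: Moves the arm, as the interface text tells. Shifts and turns lie within -1 to 1; 1 stands for 0.3 m of shift or pi/2 rad of turn. Its arguments: {"type":"object","properties":{"rows":{"type":"array"},"force":{"type":"number"}},"required":["rows"]}

```bash
mkdir -p pics; ls
cat > h.py <<'E'
import numpy as np, cv2, json, pickle
from scipy.spatial.transform import Rotation as R
def snap(name, fn, scale=1, crop=None):
    from plant import cams
    c=cams.read_camera(name); pickle.dump(c,open(f'pics/{fn}.pkl','wb'))
    show(fn,scale,crop,fn)
    return c
def show(fn,scale,crop,out):
    c=pickle.load(open(f'pics/{fn}.pkl','rb')); im=c['color'][:,:,::-1]
    if crop: x0,y0,x1,y1=crop; im=im[y0:y1,x0:x1]
    cv2.imwrite(f'pics/{out}.png',cv2.resize(im,None,fx=scale,fy=scale,interpolation=cv2.INTER_CUBIC))
def ray(c,u,v):
    V=np.array(c['view']); d=V[:3,:3].T@np.array([(u-c['cx'])/c['fx'],(v-c['cy'])/c['fy'],1]); o=-V[:3,:3].T@V[:3,3]
    return o,d
def at_z(c,u,v,z):
    o,d=ray(c,u,v); return o+d*(z-o[2])/d[2]
def proj(c,p):
    V=np.array(c['view']); q=V[:3,:3]@np.array(p)+V[:3,3]
    return np.array([c['fx']*q[0]/q[2]+c['cx'],c['fy']*q[1]/q[2]+c['cy']])
def load(fn): return pickle.load(open(f'pics/{fn}.pkl','rb'))
E
python3 - <<'E'
from h import *
from plant import ctrl
a=snap('scene','s0'); b=snap('side','d0'); snap('wrist','w0')
A=np.vstack([a['color'],b['color']])[:,:,::-1]
cv2.imwrite('pics/both.png',cv2.resize(np.hstack([a['color'],b['color']])[:,:,::-1],(800,300)))
print(ctrl.get_state())
for n in('s0','d0'): 
    c=load(n); print(n,ray(c,256,192),c['fx'])
E
```

```text
pics
{'time': 0.15, 'qpos': array([ 9.87035151e-01,  2.87024731e-01,  1.57785741e+00,  3.88323355e-06,
        1.27860441e+00, -1.49967234e-01]), 'dq': array([ 3.86835883e-05, -1.51736637e-03, -4.93313355e-03, -5.44354660e-04,
       -2.88588940e-04, -2.02707752e-04]), 'joint_efforts': array([ 5.46445190e-04, -4.06605792e+01, -2.93141627e+01, -1.26296100e-04,
        3.93543625e-03, -2.35963876e-05]), 'eef_pos': array([0.28337649, 0.61206409, 0.23021418]), 'tcp_rot': array([-0.38095522,  0.59649741,  0.38041335,  0.59527274]), 'contact_force': array([ 0.00912625, -0.65843624,  1.01184349]), 'wrist_torque': array([0.00701672, 0.05333849, 0.04305042]), 'opening': 1.001756936648834}
s0 (array([ 1.22002717, -0.35528485,  1.08088112]), array([-0.54577834,  0.29885799, -0.78289392])) 417.82401986793906
d0 (array([ 0.22396262, -0.67438395,  0.89829496]), array([ 0.27634239,  0.62776385, -0.72787438])) 408.3064172872902
```

```bash
python3 -c "
from h import *
show('s0',1.56,None,'s0b')"
```

```text
(no output)
```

View pics/s0b.png

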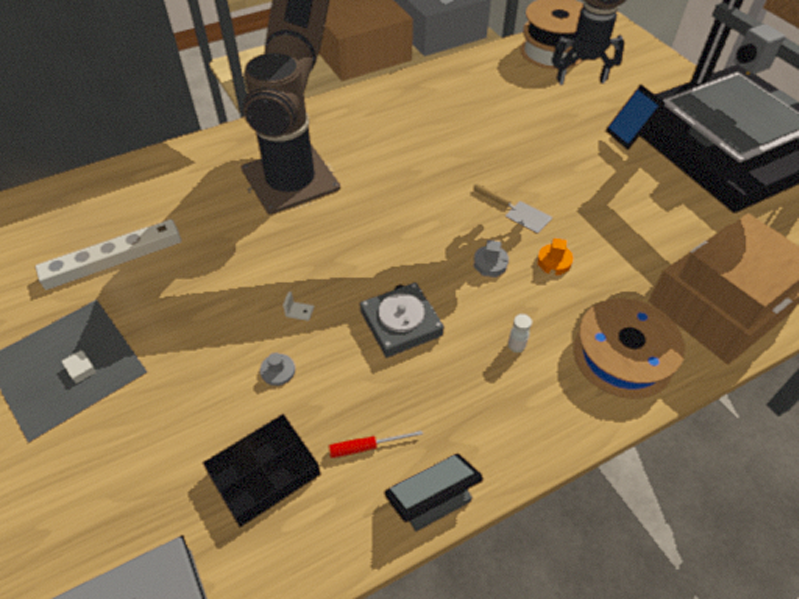

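The two grey candidates are at about (315,165) and (178,237) in camera pixels. An orange look-alike is at (356,165), and the winder is at (257,204). Next is an enlarged crop of both grey things and the winder.

Run:
```python
from h import *
c=load('s0')['color'][:,:,::-1]; d=load('d0')['color'][:,:,::-1]
def z(im,x,y,w,h,s): return cv2.resize(im[y:y+h,x:x+w],(w*s,h*s),interpolation=cv2.INTER_CUBIC)
t=np.hstack([z(c,290,140,50,50,8),z(c,155,215,50,50,8)])
# side crop: where candidates project
C=load('s0');D=load('d0')
for u,v in[(315,168),(178,240),(257,204)]:
    p=at_z(C,u,v,0.01 if u!=257 else .05); print(p,proj(D,p))
cv2.imwrite('pics/cand.png',t)
w=z(c,225,175,66,60,10) ; cv2.imwrite('pics/wind.png',w)
cv2.imwrite('pics/d0b.png',cv2.resize(d,None,fx=1.56,fy=1.56))
```

```text
[0.47697579 0.28173091 0.01      ] [208.4596908  159.98990401]
[ 0.52430225 -0.24038347  0.01      ] [295.96846288 286.56541923]
[0.54436455 0.01844393 0.05      ] [260.98281694 201.4574343 ]
```

View pics/cand.png

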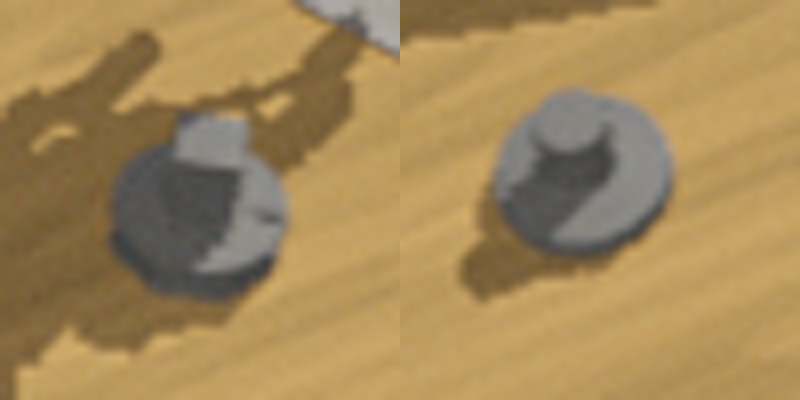

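View pics/wind.png

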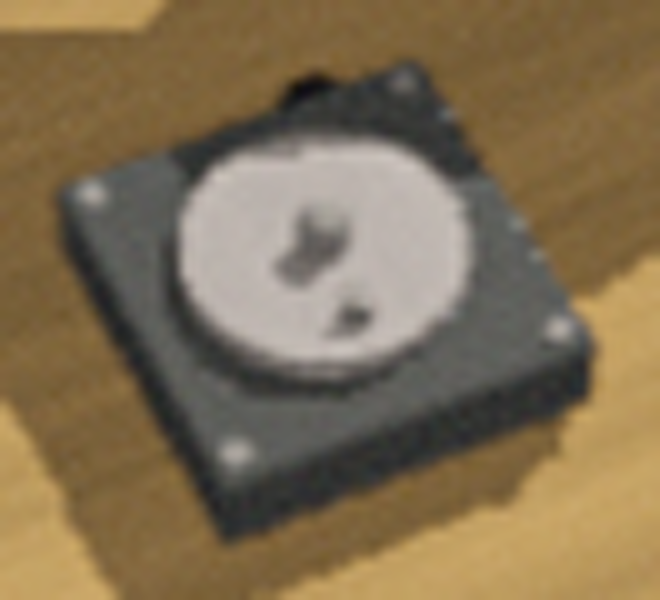

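The left candidate, at scene (315,166), has a square grip and a rib at about (323,167), so it is the hub. The right one, at (178,237), has a round knob and is the spacer. On the winder, the lug shows at about (260,207) and the post at (257,198).

```bash
cat >> h.py <<'E'
def rel(pos,rot,target_pos,yaw_z):
    """shift (units .3 m) & turn (units pi/2) in current tool axes; tool down, jaw axis z at world yaw"""
    Rc=R.from_quat(rot); x=np.array([0,0,-1.]);z=np.array([np.cos(yaw_z),np.sin(yaw_z),0]);y=np.cross(z,x)
    Rt=R.from_matrix(np.c_[x,y,z])
    return Rc.inv().apply(np.array(target_pos)-pos)/.3,(Rc.inv()*Rt).as_rotvec()/(np.pi/2)
E
python3 - <<'E'
from h import *
from plant import ctrl
c=load('s0'); s=ctrl.get_state()
S=[at_z(c,225+u/10-.5,175+v/10-.5,.04) for u,v in[(90,193),(403,82),(562,328),(235,453)]]
print('winder',np.mean(S,0)); 
for i in range(4): e=S[(i+1)%4]-S[i]; print(np.linalg.norm(e),np.degrees(np.arctan2(e[1],e[0])))
w=np.mean(S,0); l=at_z(c,225+350/10-.5,175+315/10-.5,.054); print('plate',at_z(c,257,199.5,.05),'lug',l-w,np.arctan2(*(l-w)[1::-1]))
h=at_z(c,314.4,165.4,.021); r=at_z(c,322.6,166.5,.022); print('hub',h,'rib',r-h,np.arctan2(*(r-h)[1::-1]))
M=R.from_quat(s['tcp_rot']).as_matrix(); print(M.round(3))
W=load('w0'); V=W['view']; o=-V[:3,:3].T@V[:3,3]
print('cam in tool',M.T@(o-s['eef_pos']),'view dir tool',M.T@V[2,:3],'right',M.T@V[0,:3],W['fx'])
E
```

```text
winder [0.52554586 0.02784021 0.04      ]
0.10994987071617825 86.29717091360202
0.10980086712370406 -2.584955613838305
0.11112504586397147 -93.31908990816795
0.11052847673672496 176.79972580055653
plate [0.52901782 0.02678996 0.05      ] lug [ 0.03177971 -0.00776436  0.014     ] -0.23962393284196642
hub [0.47369546 0.27994338 0.021     ] rib [0.01814131 0.02118609 0.001     ] 0.8626654481603105
[[-0.001 -0.907  0.42 ]
 [-0.002  0.42   0.907]
 [-1.     0.    -0.002]]
cam in tool [-0.14235366  0.08234642 -0.00024829] view dir tool [ 9.48296899e-01 -3.17383749e-01  7.40413781e-04] right [-8.98782849e-04 -3.52568624e-04  9.99999534e-01] 301.31698027247626
```

Run:
```python
from h import *
from plant import ctrl
s=ctrl.get_state()
print(rel(s['eef_pos'],s['tcp_rot'],[.474,.280,.16],.86))
```

```text
(array([ 0.23512849, -1.04186633, -0.73684416]), array([ 1.76344428e-01, -1.20945121e-03, -1.62426506e-05]))
```

Request:
play_rows --rows '[[100, [0.235, -1.0, -0.737], [0.176, 0, 0]], [100, [0.235, -1.0, -0.737], [0.176, 0, 0]], [100, [0.235, -1.0, -0.737], [0.176, 0, 0]], [100, [0.235, -1.0, -0.737], [0.176, 0, 0]], [100, [0.235, -1.0, -0.737], [0.176, 0, 0]], [100, [0.235, -1.0, -0.737], [0.176, 0, 0]], [100, [0.235, -1.0, -0.737], [0.176, 0, 0]], [100, [0.235, -1.0, -0.737], [0.176, 0, 0]], [100, [0.235, -1.0, -0.737], [0.176, 0, 0]], [100, [0.235, -1.0, -0.737], [0.176, 0, 0]]]' --force 30

```text
time: 0.98
eef_pos: [0.4645, 0.2806, 0.159]
tcp_rot: [-0.294, 0.644, 0.292, 0.642]
contact_force: [0.2, -0.4, 0.5]
opening: 1.0
```

```bash
python3 -c "
from h import *
from plant import ctrl
c=snap('wrist','w1',1.56); s=ctrl.get_state(); print(s['time'],s['eef_pos'],s['dq'].round(3)); print(proj(c,[.474,.28,.021]))"
```

```text
1.0333 [0.46393711 0.28228348 0.15948861] [ 0.072 -0.007 -0.019  0.032  0.013  0.037]
[268.69153579 189.94590705]
```

View pics/w1.png

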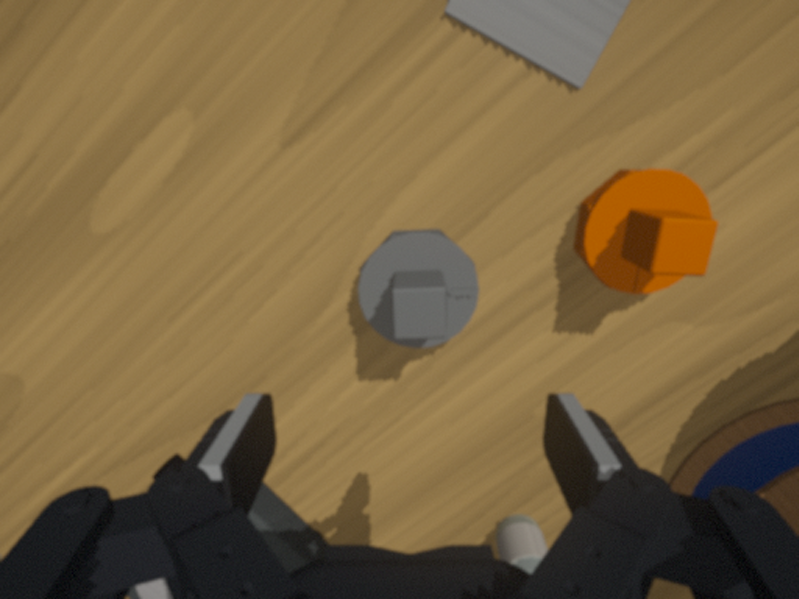

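The wrist view shows the hub disc centred at (418,289), the grip top corners at (393,290), (445,287), (446,337) and (396,339), and the rib at about (462,295), pointing right. The orange one is well clear on the right.

Run:
```python
from h import *
from plant import ctrl
c=load('w1'); s=ctrl.get_state(); k=1.5625
f=lambda u,v,z: at_z(c,u/k,v/k,z)
h=f(418.5,289,.021); T=[f(u,v,.061) for u,v in[(393,290),(445,287),(446,337),(396,339)]]
print('disc',h,'grip',np.mean(T,0)); 
for i in range(4): e=T[(i+1)%4]-T[i]; print(np.linalg.norm(e),np.arctan2(e[1],e[0]))
r=f(461,295,.022)-h; print('rib',r,np.arctan2(r[1],r[0]), 'orange',f(648,240,.03))
print(rel(s['eef_pos'],s['tcp_rot'],[*((h+np.mean(T,0))/2)[:2],.027],.89))
```

```text
disc [0.46959589 0.28268943 0.021     ] grip [0.47116181 0.28159263 0.061     ]
0.027763309751981973 0.9154996238653627
0.028802481965900628 -0.6731586619824029
0.027636665164406406 -2.242735072261708
0.028340579260495484 2.4727471254857187
rib [0.02006605 0.01760563 0.001     ] 0.7201785568419524 orange [0.53239818 0.40444457 0.03      ]
(array([ 0.44158524, -0.01673821,  0.01481563]), array([-0.02228081, -0.0015559 , -0.00035038]))
```

Request:
play_rows --rows '[[100, [0.1, -0.017, 0.015], [-0.028, 0, 0]], [100, [0.2, -0.017, 0.015], [-0.028, 0, 0]], [100, [0.3, -0.017, 0.015], [-0.028, 0, 0]], [100, [0.38, -0.017, 0.015], [-0.028, 0, 0]], [100, [0.42, -0.017, 0.015], [-0.028, 0, 0]], [100, [0.437, -0.017, 0.015], [-0.028, 0, 0]], [100, [0.437, -0.017, 0.015], [-0.028, 0, 0]]]'

```text
time: 1.62
eef_pos: [0.4689, 0.2864, 0.029]
tcp_rot: [-0.309, 0.637, 0.309, 0.635]
contact_force: [-0.7, 0.3, -0.3]
opening: 1.0
```

Request:
play_rows --rows '[[0, [0, 0, 0], [0, 0, 0]], [0, [0, 0, 0], [0, 0, 0]], [0, [0, 0, 0], [0, 0, 0]], [0, [0, 0, 0], [0, 0, 0]], [0, [0, 0, 0], [0, 0, 0]], [0, [0, 0, 0], [0, 0, 0]], [0, [0, 0, 0], [0, 0, 0]], [0, [0, 0, 0], [0, 0, 0]], [0, [0, 0, 0], [0, 0, 0]], [0, [0, 0, 0], [0, 0, 0]]]' --force 30

```text
time: 2.45
eef_pos: [0.4705, 0.286, 0.0309]
tcp_rot: [-0.309, 0.636, 0.309, 0.636]
contact_force: [-0.7, -0.9, 4.9]
opening: 0.348
```

Run:
```python
from h import *
from plant import ctrl
s=ctrl.get_state(); print(s['time'],s['eef_pos'],s['opening'],s['contact_force'],s['dq'].round(3))
M=R.from_quat(s['tcp_rot']).as_matrix(); print('yaw',np.arctan2(M[1,2],M[0,2]),M.round(3)); c=snap('wrist','w2',1.56)
```

```text
2.45 [0.47047717 0.2860257  0.03093656] 0.34810871564664747 [-0.7379625  -0.93002418  4.90207598] [-0.     0.001 -0.001  0.     0.001  0.   ]
yaw 0.9045874535847623 [[ 0.001 -0.786  0.618]
 [ 0.     0.618  0.786]
 [-1.    -0.001  0.001]]
```

View pics/w2.png

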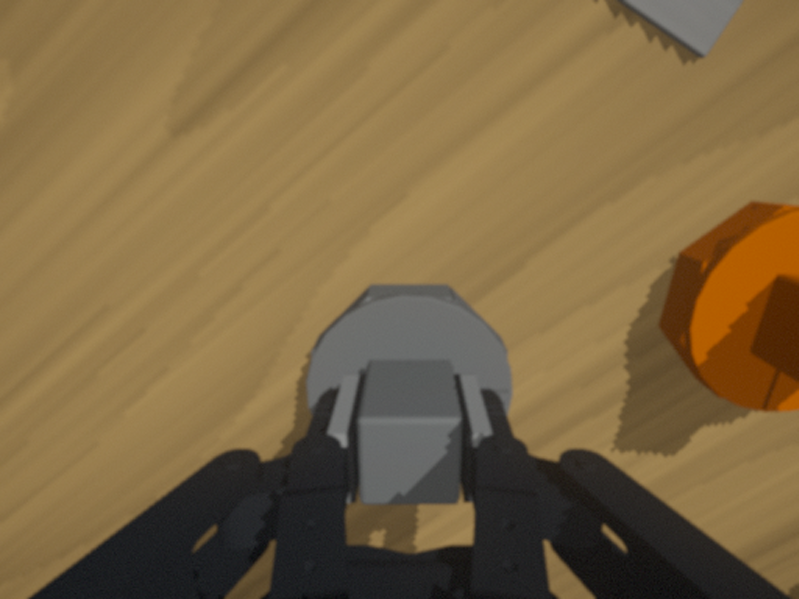

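Run:
```python
from h import *
from plant import ctrl
s=ctrl.get_state(); c=load('w2'); k=1.5625; M=R.from_quat(s['tcp_rot']).as_matrix()
T=[at_z(c,u/k,v/k,.061) for u,v in[(360,418),(460,418),(458,502),(360,502)]]
g=np.mean(T,0); print('grip',g,M.T@(g-s['eef_pos']))
print('disc centre px',(307+512)/2/k, M.T@(at_z(c,409.5/k,295/k,.021)-s['eef_pos']))
g0=load('s0'); print('glue',at_z(g0,518/k,350/k,0))
w=np.array([.527,.0275]); psi=-.24; y=np.array([-np.sin(psi),np.cos(psi)])
print(rel(s['eef_pos'],s['tcp_rot'],[*(w-.08*y),.19],psi), w-.08*y)
```

```text
grip [0.47237093 0.28412163 0.061     ] [-0.03009733 -0.00268045 -0.00028439]
disc centre px 262.08 [ 0.00987533  0.03421302 -0.00023331]
glue [0.69018975 0.20393185 0.        ]
(array([-0.53049582, -0.79137079, -0.80325105]), array([7.28617576e-01, 8.01357135e-04, 7.85999230e-05])) [ 0.50798379 -0.05020704]
```

Request:
play_rows --rows '[[0, [-0.05, 0, 0], [0, 0, 0]], [0, [-0.15, 0, 0], [0, 0, 0]], [0, [-0.28, 0, 0], [0, 0, 0]], [0, [-0.4, 0, 0], [0, 0, 0]], [0, [-0.5, 0, 0], [0, 0, 0]], [0, [-0.53, 0, 0], [0, 0, 0]]]' --force 40

```text
time: 3.0
eef_pos: [0.4722, 0.2869, 0.1942]
tcp_rot: [-0.309, 0.633, 0.309, 0.639]
contact_force: [1.6, -0.1, -0.8]
opening: 0.344
```

Request:
play_rows --rows '[[0, [0, -0.07, -0.07], [0.075, 0, 0]], [0, [0, -0.17, -0.17], [0.15, 0, 0]], [0, [0, -0.27, -0.27], [0.225, 0, 0]], [0, [0, -0.36, -0.37], [0.3, 0, 0]], [0, [0, -0.46, -0.46], [0.38, 0, 0]], [0, [0, -0.55, -0.56], [0.46, 0, 0]], [0, [0, -0.64, -0.65], [0.54, 0, 0]], [0, [0, -0.73, -0.74], [0.62, 0, 0]], [0, [0, -0.78, -0.8], [0.7, 0, 0]], [0, [0, -0.79, -0.803], [0.729, 0, 0]]]'

```text
time: 3.83
eef_pos: [0.5063, -0.0538, 0.1865]
tcp_rot: [0.088, 0.703, -0.089, 0.701]
contact_force: [0.9, 0.1, -2.1]
opening: 0.342
```

Request:
play_rows --rows '[[0, [0, 0, 0], [0, 0, 0]], [0, [0, 0, 0], [0, 0, 0]], [0, [0, 0, 0], [0, 0, 0]]]'

```text
time: 4.08
eef_pos: [0.5064, -0.0492, 0.1873]
tcp_rot: [0.084, 0.703, -0.084, 0.701]
contact_force: [0.4, -0.2, -2.9]
opening: 0.345
```

Run:
```python
from h import *
from plant import ctrl
s=ctrl.get_state(); print(s['time'],s['eef_pos'],s['opening'],s['contact_force'],s['dq'].round(3))
M=R.from_quat(s['tcp_rot']).as_matrix(); print('yaw',np.arctan2(M[1,2],M[0,2]),M.round(4)); c=snap('wrist','w3',1.56)
```

```text
4.0833 [ 0.50644182 -0.04917921  0.18733489] 0.3450630537710287 [ 0.40753199 -0.16309497 -2.940126  ] [ 0.013 -0.009 -0.006 -0.001  0.     0.006]
yaw -0.23868093067843307 [[-2.200e-03  2.364e-01  9.716e-01]
 [ 1.000e-03  9.717e-01 -2.364e-01]
 [-1.000e+00  4.000e-04 -2.300e-03]]
```

View pics/w3.png

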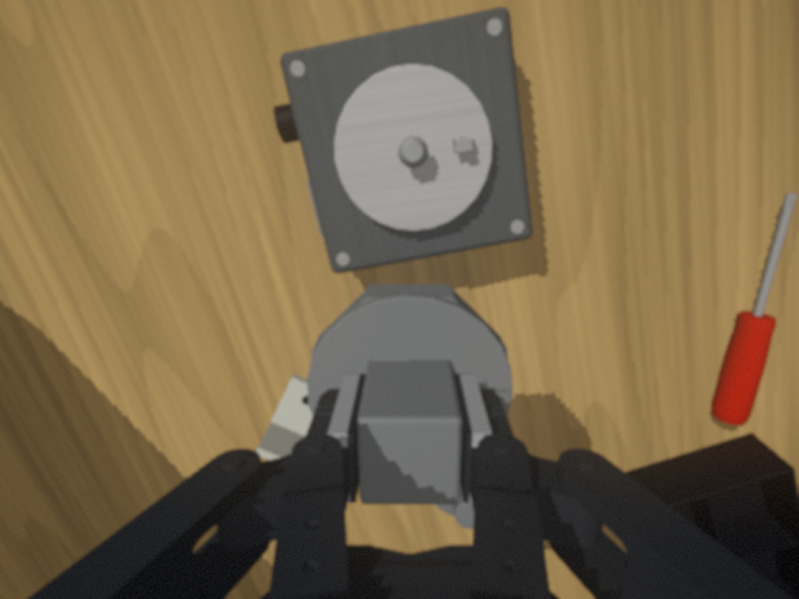

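The wrist view shows the plate centred at (413,147), the post top at (412,150), the lug top at (464,146), and base screws at (297,68), (494,26), (517,227) and (343,258). The hub sits square in the grip.

Run:
```python
from h import *
c=load('w3'); k=1.5625; f=lambda u,v,z: at_z(c,u/k,v/k,z)
print('post',f(412,150,.064),'plate',f(413,147.5,.05),'screws',np.mean([f(u,v,.04) for u,v in[(297,68),(494,26),(517,227),(343,258)]],0))
p=(f(412,150,.064)+f(413,147.5,.05))/2
for l in [(464,145),(464,147)]:
    d=f(*l,.058)-p; print(d,np.linalg.norm(d[:2]),np.arctan2(d[1],d[0]))
g=np.mean([f(u,v,.187+.030) for u,v in[(360,418),(460,418),(460,502),(360,502)]],0); print('grip',g)
im=c['color'][:,:,::-1][35:155,205:325]; cv2.imwrite('pics/w3c.png',cv2.resize(im,(720,720)[:2],interpolation=cv2.INTER_CUBIC)[60:640])
```

```text
post [0.5255404  0.02808972 0.064     ] plate [0.52641449 0.02915319 0.05      ] screws [0.52582839 0.02724447 0.04      ]
[ 0.02783125 -0.00478671  0.001     ] 0.02823988245982714 -0.17032418331503352
[ 0.02762205 -0.00580522  0.001     ] 0.028225487661503002 -0.2071513659507118
grip [ 0.50504578 -0.05252826  0.217     ]
```

View pics/w3c.png

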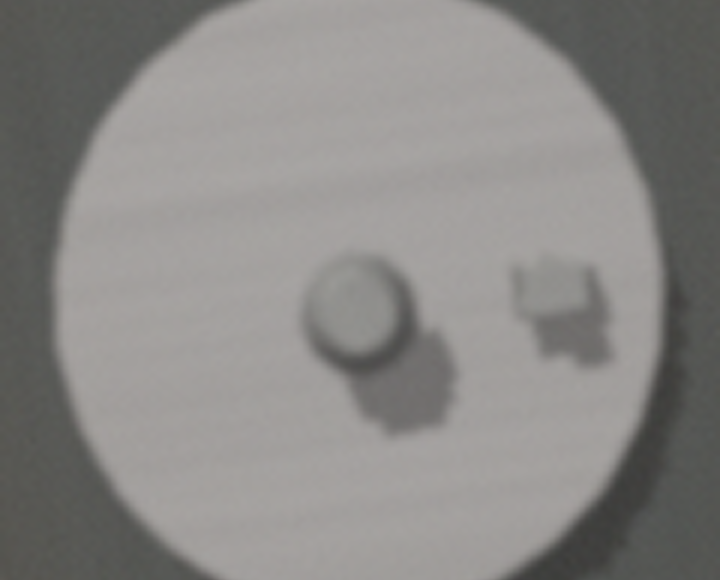

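Run:
```python
from h import *
from plant import ctrl
c=load('w3')
p=at_z(c,263.6,95.9,.064); l=at_z(c,297,92.4,.058); d=l-p; print(p,l,np.linalg.norm(d[:2]),np.arctan2(d[1],d[0]))
s=ctrl.get_state(); print(s['eef_pos'])
psi=-.17; y=np.array([-np.sin(psi),np.cos(psi)]); w=np.array([.5257,.0279])
print(rel(s['eef_pos'],s['tcp_rot'],[*(w+.0032*y),.115],psi))
```

```text
[0.52549395 0.02818318 0.064     ] [0.55390717 0.0241444  0.058     ] 0.0286988313356473 -0.1411983943553469
[ 0.50661832 -0.04900443  0.18769954]
(array([0.24241915, 0.27468167, 0.00096445]), array([-0.04350976, -0.00106385, -0.0002419 ]))
```

Request:
play_rows --rows '[[0, [0.05, 0.06, 0], [-0.02, 0, 0]], [0, [0.1, 0.14, 0], [-0.044, 0, 0]], [0, [0.17, 0.22, 0], [-0.044, 0, 0]], [0, [0.22, 0.262, 0], [-0.044, 0, 0]], [0, [0.242, 0.275, 0.001], [-0.044, 0, 0]], [0, [0.255, 0.275, 0.001], [-0.044, 0, 0]], [0, [0.255, 0.275, 0.001], [-0.044, 0, 0]], [0, [0.255, 0.275, 0.001], [-0.044, 0, 0]], [0, [0.255, 0.275, 0.001], [-0.044, 0, 0]]]'

```text
time: 4.88
eef_pos: [0.528, 0.0293, 0.1135]
tcp_rot: [0.061, 0.704, -0.061, 0.705]
contact_force: [0.1, -0.3, -2.3]
opening: 0.341
```

```bash
cat > st.py <<'E'
from h import *
from plant import ctrl
s=ctrl.get_state(); M=R.from_quat(s['tcp_rot']).as_matrix(); psi=np.arctan2(M[1,2],M[0,2])
y=np.array([-np.sin(psi),np.cos(psi)]); w=np.array([.5257,.0280])
print('t',s['time'],'pos',s['eef_pos'].round(4),'yaw',psi.round(3),'F',s['contact_force'].round(1),'T',s['wrist_torque'].round(2),'op',s['opening'].round(3),'tilt',M[:2,0].round(4))
print('hub off seat',(s['eef_pos'][:2]-.0032*y-w).round(4))
print('rel to seat/TCP .085',*rel(s['eef_pos'],s['tcp_rot'],[*(w+.0032*y),.085],psi))
E
python3 st.py
```

```text
Traceback (most recent call last):
  File "st.py", line 5, in <module>
    print('t',s['time'],'pos',s['eef_pos'].round(4),'yaw',psi.round(3),'F',s['contact_force'].round(1),'T',s['wrist_torque'].round(2),'op',s['opening'].round(3),'tilt',M[:2,0].round(4))
                                                                                                                                           ^^^^^^^^^^^^^^^^^^
AttributeError: 'float' object has no attribute 'round'
```

```bash
sed -i "s/s\['opening'\].round(3)/round(float(s['opening']),3)/" st.py; python3 st.py; python3 st.py
```

```text
t 4.8833 pos [0.528  0.0293 0.1135] yaw -0.172 F [ 0.1 -0.3 -2.3] T [-0.06 -0.02 -0.02] op 0.341 tilt [ 0.0023 -0.0005]
hub off seat [ 0.0017 -0.0018]
rel to seat/TCP .085 [ 0.09506857  0.00510764 -0.00687519] [-8.17632795e-08  1.50925513e-03  6.89771991e-05]
t 4.8833 pos [0.528  0.0293 0.1135] yaw -0.172 F [ 0.1 -0.3 -2.3] T [-0.06 -0.02 -0.02] op 0.341 tilt [ 0.0023 -0.0005]
hub off seat [ 0.0017 -0.0018]
rel to seat/TCP .085 [ 0.09506857  0.00510764 -0.00687519] [-8.17632795e-08  1.50925513e-03  6.89771991e-05]
```

Request:
play_rows --rows '[[0, [0.0, 0.004, -0.005], [0, 0, 0]], [0, [0.02, 0.004, -0.005], [0, 0, 0]], [0, [0.035, 0.004, -0.005], [0, 0, 0]], [0, [0.045, 0.004, -0.005], [0, 0, 0]], [0, [0.055, 0.004, -0.005], [0, 0, 0]], [0, [0.06, 0.004, -0.005], [0, 0, 0]], [0, [0.065, 0.004, -0.005], [0, 0, 0]], [0, [0.065, 0.004, -0.005], [0, 0, 0]]]'

```text
time: 5.55
eef_pos: [0.5257, 0.0315, 0.0923]
tcp_rot: [0.061, 0.705, -0.061, 0.704]
contact_force: [-0.2, -0.3, -2.3]
opening: 0.347
```

```bash
python3 st.py
```

```text
t 5.55 pos [0.5257 0.0315 0.0923] yaw -0.171 F [-0.2 -0.3 -2.3] T [-0.02  0.    0.01] op 0.347 tilt [-0.0007  0.0001]
hub off seat [-0.0006  0.0003]
rel to seat/TCP .085 [ 0.02428041 -0.0008005   0.00215598] [ 1.14256173e-08 -4.64059805e-04  3.13484319e-05]
```

No contact yet and the post is in the bore. Continuing down in millimetre steps.

Request:
play_rows --rows '[[0, [0.004, 0, 0], [0, 0, 0]], [0, [0.008, 0, 0], [0, 0, 0]], [0, [0.012, 0, 0], [0, 0, 0]], [0, [0.016, 0, 0], [0, 0, 0]], [0, [0.02, 0, 0], [0, 0, 0]], [0, [0.02, 0, 0], [0, 0, 0]]]'

```text
time: 6.05
eef_pos: [0.526, 0.0317, 0.0867]
tcp_rot: [0.061, 0.704, -0.06, 0.705]
contact_force: [0.2, 1.0, -2.9]
opening: 0.342
```

```bash
python3 st.py
```

```text
t 6.05 pos [0.526  0.0317 0.0867] yaw -0.172 F [ 0.2  1.  -2.9] T [ 0.29 -0.17  0.06] op 0.342 tilt [0.0006 0.0005]
hub off seat [-0.0002  0.0005]
rel to seat/TCP .085 [ 0.00551413 -0.0016484   0.00098146] [ 8.84091839e-08  2.98767002e-04 -3.76768730e-04]
```

Request:
play_rows --rows '[[0, [0.004, 0, 0], [0, 0, 0]], [0, [0.008, 0, 0], [0, 0, 0]], [0, [0.012, 0, 0], [0, 0, 0]], [0, [0.012, 0, 0], [0, 0, 0]]]'

```text
time: 6.38
eef_pos: [0.526, 0.0317, 0.083]
tcp_rot: [0.061, 0.704, -0.06, 0.705]
contact_force: [0.9, 2.2, -1.4]
opening: 0.349
```

```bash
python3 st.py
```

```text
t 6.3833 pos [0.526  0.0317 0.083 ] yaw -0.171 F [ 0.9  2.2 -1.4] T [ 0.46 -0.17  0.1 ] op 0.349 tilt [0.0004 0.0005]
hub off seat [-0.0003  0.0005]
rel to seat/TCP .085 [-0.00664046 -0.00165333  0.00117078] [ 5.64900681e-08  2.14326793e-04 -3.35587470e-04]
```

Request:
play_rows --rows '[[0, [0.0, 0.003, 0], [0, 0, 0]], [0, [0.004, 0.003, 0], [0, 0, 0]], [0, [0.008, 0.003, 0], [0, 0, 0]], [0, [0.008, 0.003, 0], [0, 0, 0]]]'

```text
time: 6.72
eef_pos: [0.5259, 0.0321, 0.081]
tcp_rot: [0.06, 0.705, -0.061, 0.704]
contact_force: [-0.9, 0.1, 1.5]
opening: 0.344
```

```bash
python3 st.py
```

```text
t 6.7167 pos [0.5259 0.0321 0.081 ] yaw -0.171 F [-0.9  0.1  1.5] T [-0.04  0.19 -0.02] op 0.344 tilt [-0.0007 -0.0005]
hub off seat [-0.0003  0.001 ]
rel to seat/TCP .085 [-0.0134623  -0.00305446  0.00166404] [ 1.18328902e-07 -4.08045675e-04  3.69225891e-04]
```

Request:
play_rows --rows '[[0, [0.003, 0, 0], [0, 0, 0]], [0, [0.006, 0, 0], [0, 0, 0]], [0, [0.006, 0, 0], [0, 0, 0]]]'

```text
time: 6.97
eef_pos: [0.526, 0.0321, 0.0809]
tcp_rot: [0.06, 0.705, -0.061, 0.704]
contact_force: [-6.6, 0.2, 11.2]
opening: 0.351
```

```bash
python3 st.py; python3 -c "
from h import *
c=snap('wrist','w4',1.56); snap('side','d4',10,(225,165,295,225))"
```

```text
t 6.9667 pos [0.526  0.0321 0.0809] yaw -0.171 F [-6.6  0.2 11.2] T [-0.03  1.03 -0.09] op 0.351 tilt [-0.0018 -0.0005]
hub off seat [-0.0003  0.001 ]
rel to seat/TCP .085 [-0.01357353 -0.00307649  0.001432  ] [ 4.38294235e-07 -1.05211070e-03  5.30413191e-04]
```

View pics/w4.png

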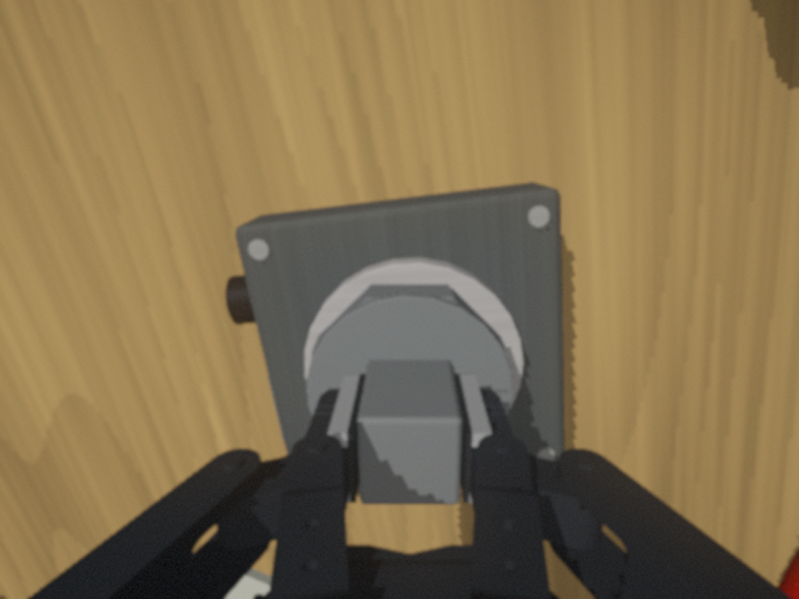

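The hub is down at TCP z 0.081, which is 50 mm higher than at the pick, so it is home by height. It met 11 N there. I'll back off to relieve the press, then open.

Request:
play_rows --rows '[[0, [-0.006, 0, 0], [0, 0, 0]], [0, [-0.006, 0, 0], [0, 0, 0]], [100, [-0.006, 0, 0], [0, 0, 0]], [100, [-0.006, 0, 0], [0, 0, 0]], [100, [-0.006, 0, 0], [0, 0, 0]], [100, [-0.006, 0, 0], [0, 0, 0]], [100, [-0.006, 0, 0], [0, 0, 0]], [100, [-0.006, 0, 0], [0, 0, 0]], [100, [-0.006, 0, 0], [0, 0, 0]], [100, [-0.006, 0, 0], [0, 0, 0]]]'

```text
time: 7.9
eef_pos: [0.526, 0.0324, 0.0807]
tcp_rot: [0.061, 0.704, -0.061, 0.705]
contact_force: [0.2, 0.2, -0.2]
opening: 1.001
```

```bash
python3 st.py
```

```text
t 7.9 pos [0.526  0.0324 0.0807] yaw -0.171 F [ 0.2  0.2 -0.2] T [-0.04  0.06 -0.04] op 1.001 tilt [0. 0.]
hub off seat [-0.0002  0.0012]
rel to seat/TCP .085 [-0.014262   -0.00392035  0.00137628] [ 5.92610578e-11  1.81894012e-05 -4.14821451e-06]
```

Released with no load. Rising straight up, then pulling back to look from the wrist and the side.

Request:
play_rows --rows '[[100, [-0.03, 0, 0], [0, 0, 0]], [100, [-0.1, 0, 0], [0, 0, 0]], [100, [-0.2, 0, 0], [0, 0, 0]], [100, [-0.3, 0, 0], [0, 0, 0]], [100, [-0.38, -0.1, 0], [0, 0, 0]], [100, [-0.4, -0.18, 0], [0, 0, 0]], [100, [-0.4, -0.2, 0], [0, 0, 0]], [100, [-0.4, -0.2, 0], [0, 0, 0]], [100, [-0.4, -0.2, 0], [0, 0, 0]], [100, [-0.4, -0.2, 0], [0, 0, 0]]]'

```text
time: 8.73
eef_pos: [0.515, -0.0259, 0.1994]
tcp_rot: [0.061, 0.705, -0.06, 0.704]
contact_force: [0.0, 0.5, -0.3]
opening: 1.005
```

```bash
python3 st.py
python3 - <<'E'
from h import *
w=snap('wrist','w5'); d=snap('side','d5'); s=snap('scene','s5')
print(proj(d,[.526,.028,.06]),proj(w,[.526,.028,.07]))
def z(c,u,v,n,S):
    u,v=int(u),int(v); return cv2.resize(c['color'][max(v-n,0):v+n,u-n:u+n,::-1],(S,S),interpolation=cv2.INTER_CUBIC)
cv2.imwrite('pics/e5.png',np.hstack([z(w,*proj(w,[.526,.028,.07]),70,400),z(d,*proj(d,[.526,.028,.06]),36,400)]))
f=lambda z:[proj(d,[.526+.036*np.cos(a),.028+.036*np.sin(a),z]).round(1) for a in()]
E
```

```text
t 8.7333 pos [ 0.515  -0.0259  0.1994] yaw -0.171 F [ 0.   0.5 -0.3] T [0.03 0.02 0.01] op 1.005 tilt [-0.0024  0.0011]
hub off seat [-0.0112 -0.057 ]
rel to seat/TCP .085 [0.38158013 0.19335066 0.00539637] [-5.59658609e-07 -1.63342680e-03 -4.36247926e-04]
[253.59598105 198.63795883] [265.11339831 125.38561094]
```

View pics/e5.png

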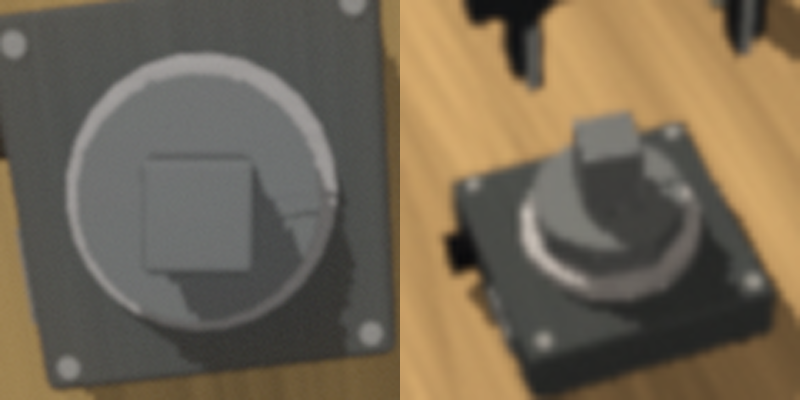

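The crops show the hub concentric on the plate, rib toward the lug side, looking flat, with the fingers clear. I'll check its height and centring numerically from the grip's top corners.

Run:
```python
from h import *
w=load('w5'); k=400/140; ox,oy=195,55
px=[(ox+u/k-.35,oy+v/k-.35) for u,v in[(143,160),(251,158),(251,270),(144,270)]]
for z in(.111,.119):
    T=[at_z(w,*p,z) for p in px]; e=[T[1]-T[0],T[2]-T[1]]
    print(z,np.mean(T,0).round(4),[np.linalg.norm(T[(i+1)%4]-T[i]).round(4) for i in range(4)],np.arctan2(e[0][1],e[0][0]),np.arctan2(e[1][1],e[1][0])+np.pi/2)
# side cam: grip top corners in crop
d=load('d5'); k=400/72; o=(253-36,198-36)
for z in(.111,.119): print(z,at_z(d,o[0]+(605-400)/k-.4,o[1]+132/k-.4,z).round(4))  # roughly top-face centre
for z in (.111,.119):
    q=[proj(d,[.526+.0212*np.cos(a),.028+.0212*np.sin(a),z]) for a in -.171+np.pi/4*np.array([1,3,5,7])]
    print(z,[(((p-np.array(o)+.4)*k)+[400,0]).round() for p in q])
from plant import ctrl
s=ctrl.get_state(); print('to top',rel(s['eef_pos'],s['tcp_rot'],[.526,.0285,.125],-.171))
```

```text
0.111 [0.5247 0.0287 0.111 ] [np.float64(0.028), np.float64(0.0291), np.float64(0.0288), np.float64(0.0286)] -0.15351269887233623 -0.1501897878340035
0.119 [0.5249 0.0296 0.119 ] [np.float64(0.027), np.float64(0.0281), np.float64(0.0278), np.float64(0.0276)] -0.15351269887233546 -0.15018978783400505
0.111 [0.5265 0.0298 0.111 ]
0.119 [0.5234 0.0226 0.119 ]
0.111 [array([628., 108.]), array([568., 118.]), array([582., 162.]), array([643., 151.])]
0.119 [array([628.,  97.]), array([568., 107.]), array([582., 150.]), array([643., 140.])]
to top (array([0.24890547, 0.18433939, 0.00483823]), array([ 0.00040596, -0.00132983, -0.00024383]))
```

The images fit z = 0.111 for the grip top (home); 0.119 would be on the lug. The 2 mm limit is finer than this, so I'll make one light touch on top with shut fingers.

Request:
play_rows --rows '[[0, [0, 0.06, 0], [0, 0, 0]], [0, [0, 0.12, 0], [0, 0, 0]], [0, [0, 0.184, 0.005], [0, 0, 0]], [0, [0.05, 0.184, 0.005], [0, 0, 0]], [0, [0.12, 0.184, 0.005], [0, 0, 0]], [0, [0.18, 0.184, 0.005], [0, 0, 0]], [0, [0.22, 0.184, 0.005], [0, 0, 0]], [0, [0.245, 0.184, 0.005], [0, 0, 0]], [0, [0.255, 0.184, 0.005], [0, 0, 0]], [0, [0.255, 0.184, 0.005], [0, 0, 0]]]'

```text
time: 9.72
eef_pos: [0.5265, 0.0275, 0.1237]
tcp_rot: [0.061, 0.705, -0.06, 0.704]
contact_force: [-0.6, -0.3, 1.2]
opening: 0.003
```

Request:
play_rows --rows '[[0, [0.005, 0, 0], [0, 0, 0]], [0, [0.01, 0, 0], [0, 0, 0]], [0, [0.015, 0, 0], [0, 0, 0]], [0, [0.02, 0, 0], [0, 0, 0]], [0, [0.025, 0, 0], [0, 0, 0]], [0, [0.03, 0, 0], [0, 0, 0]], [0, [0.03, 0, 0], [0, 0, 0]]]'

```text
time: 10.3
eef_pos: [0.5265, 0.0274, 0.1149]
tcp_rot: [0.061, 0.705, -0.061, 0.704]
contact_force: [0.2, -0.1, 0.7]
opening: -0.001
```

```bash
python3 st.py
```

```text
t 10.3 pos [0.5265 0.0274 0.1149] yaw -0.172 F [ 0.2 -0.1  0.7] T [0.   0.03 0.  ] op -0.001 tilt [-0.0005  0.    ]
hub off seat [ 0.0002 -0.0038]
rel to seat/TCP .085 [ 0.09971003  0.01232218 -0.00281485] [ 8.59636809e-09 -3.21565534e-04  3.40373403e-05]
```

Already below 0.119 with no contact, so the hub is not on the lug. Continuing to about 0.110.

Request:
play_rows --rows '[[0, [0.004, 0, 0], [0, 0, 0]], [0, [0.007, 0, 0], [0, 0, 0]], [0, [0.01, 0, 0], [0, 0, 0]], [0, [0.01, 0, 0], [0, 0, 0]]]'

```text
time: 10.63
eef_pos: [0.5265, 0.0274, 0.112]
tcp_rot: [0.061, 0.705, -0.061, 0.704]
contact_force: [-0.2, -0.9, 0.1]
opening: -0.003
```

Request:
play_rows --rows '[[0, [0.003, 0, 0], [0, 0, 0]], [0, [0.006, 0, 0], [0, 0, 0]], [0, [0.006, 0, 0], [0, 0, 0]]]'

```text
time: 10.88
eef_pos: [0.5268, 0.0274, 0.111]
tcp_rot: [0.06, 0.705, -0.061, 0.704]
contact_force: [-2.0, 0.1, 3.8]
opening: 0.0
```

Contact came at 0.111 (3.8 N), exactly the height for a fully home hub. Retreating upward.

Request:
play_rows --rows '[[0, [-0.03, 0, 0], [0, 0, 0]], [0, [-0.1, 0, 0], [0, 0, 0]], [0, [-0.2, 0, 0], [0, 0, 0]], [0, [-0.3, 0, 0], [0, 0, 0]], [0, [-0.35, -0.1, 0], [0, 0, 0]], [0, [-0.35, -0.2, 0], [0, 0, 0]], [0, [-0.35, -0.2, 0], [0, 0, 0]], [0, [-0.35, -0.2, 0], [0, 0, 0]], [0, [-0.35, -0.2, 0], [0, 0, 0]]]'

```text
time: 11.63
eef_pos: [0.5162, -0.0314, 0.2151]
tcp_rot: [0.061, 0.705, -0.061, 0.704]
contact_force: [1.4, 0.1, 0.5]
opening: 0.003
```

Run:
```python
from h import *
from plant import ctrl
a=load('d5')['color'].astype(int); c=snap('side','d6')
u,v=254,199; b=c['color'].astype(int)
print('hub image change', np.abs(a-b)[v-20:v+25,u-30:u+30].max(2).mean(), np.abs(load('d0')['color'].astype(int)-b)[240:384].max(2).mean())
print(ctrl.get_state()['eef_pos'],ctrl.get_state()['contact_force']); print(ctrl.sign_off())
```

```text
hub image change 1.2977777777777777 30.9395751953125
[ 0.51611851 -0.03107411  0.21489342] [ 0.25041029  0.33507545 -0.49607662]
the job is handed in; nothing more can be done
None
```

```bash
python3 -c "
from h import *
show('d0',.78,None,'x');a=[cv2.resize(load(n)['color'][:,:,::-1],(400,300)) for n in('d0','d6','s0','s5')]
cv2.imwrite('pics/cmp.png',np.vstack([np.hstack(a[:2]),np.hstack(a[2:])]))"
```

```text
(no output)
```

View pics/cmp.png

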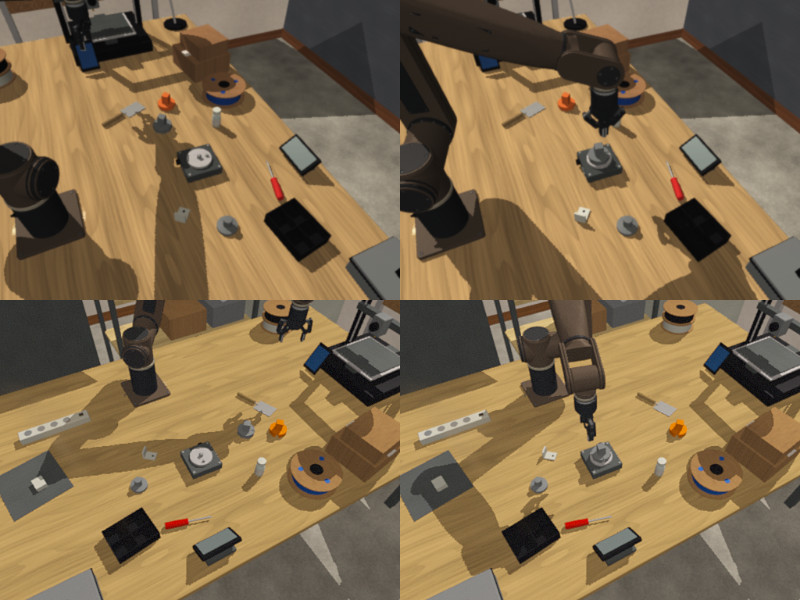

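The grey keyed hub is on the winder's post, fully home on the drive plate, and released. I handed the job in at about 11.7 s. I lined it up with the lug from a close wrist view (about −0.17 rad), and it went down at the first try, so no turning by feel was needed.

**Height:** The hub stopped at a TCP height of 0.081 m, 50 mm above its pick height, against 58 mm if it had stood on the lug. After release I touched the grip top lightly with shut fingers. Contact came at 0.111 m, the home height, with 3.8 N.

**Force:** The highest reading I saw was about 13 N at the first seating: 11 N down with 6.6 N sideways. I backed off to relieve that before opening.

**Position:** The side view fits a fully home hub. Its grip top is within about 2 mm of the post's axis.

**Disagreements:**
- The lug direction read between −0.14 and −0.24 rad depending on the view.
- The grip's angle after release read −0.15 rad in the picture, against −0.17 rad for the tool.
- A rough image-difference check for moved objects gave a large number. I viewed the before-and-after pictures only after handing in; they show only the arm and its shadows changed, with every other object in place.

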